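# Set up the sample mixer

### The arm

A 7-joint arm with a two-finger parallel gripper is mounted at the origin on the work surface. World frame = base frame: x ahead of the robot, y to its left, z up, the work surface at z = 0. Lengths are in m, angles in rad, forces in N, time in s.
With the tool pointing down it reaches from about 0.4 to 0.875 m from the base axis. Payload 6.5 kg.
Tool frame: the origin (TCP) lies midway between the tips of the shut fingers; the grasp point (between the pads) lies 19 mm behind it (robot.tcp_to_grasp is the distance from the TCP to the grasp point, in m); z points along the fingers, y is the line along which they close (so a half turn about z gives the same grasp; the last joint's range is limited). The gripper opens to 88 mm and grips with 3 to 60 N. Pads are 18 mm wide; open, the fingers measure 123 mm over their backs; the gripper's body (75 mm by 187 mm) begins 45 mm behind the grasp point.
Start: joints at [-1.289, 0.536, -0.004, 1.538, 0.003, 1.067, -0.071], TCP at [0.222, 0.611, 0.239] pointing down, gripper open.
Joint ranges: [-2.7, 2.7], [-0.37, 2.16], [-1.27, 1.26], [0.24, 2.4], [-1.31, 4.45], [0.19, 1.91], [-2.76, 2.76]. Speed limits (rad/s): [2.39, 2.39, 3.14, 3.14, 3.14, 3.14, 3.14].

### API

Orientations are given as a 3x3 rotation matrix whose columns are the frame's x, y, z axes.
In Python, from cell import readout, cams, job, spotter, robot gives the robot as it stands.
- The arm moves only by the tool drive_tool, never from a script. Its arguments are lists of equal length, an entry for each row: "offset": the shift along the world's x, y, z in cm, a list of three; "rot": the turn, a rotation vector about the world's x, y, z in degrees, a list of three; "gripper": the gripper command: -1 is fully open, 1 is shut, values between are in proportion. A call has 1 to 12 rows; each row shifts and turns the commanded pose from where the row before left it; what a row does not reach is not made up. A row lasts 1/10 s, in which the tool goes at most 50 mm and 8.59 degrees, less where a joint would pass 70% of its speed; a pose out of reach is approached as far as the arm can. A call is refused whole if a number of a shift passes 5 or a number of a turn 8.59, either way. A call with a gripper value outside its range is refused whole. The fingers move at their own pace and stop on an object; "newtons" is the grip in N (left out, the last holds). Time passes only in rows, so rows that do not move let the fingers close. It gives the time, the measured TCP pose, the force, the opening and the grip force at its end, in the units of the state.
- readout.get_state(): the state, without advancing time (a new reading comes with each control period).
- cams.capture(name): name is "side" or "top"; returns the picture (480x640x3 uint8, blue, green, red); there is no depth.
- cams.calibration(name): a dict with "fov_y" (degrees; the focal length in pixels is half the picture's height over the tangent of half this angle, whatever the lens; pixels are square), "cx", "cy" (the principal point, pixels), "R" (3x3) and "t" (3): a world point X has camera coordinates R X + t. Camera axes: x right, y down, z forward; pixel columns grow to the right and rows downward; lengths in m; the calibration is good to about 2 mm. A picture is of the moment at which its call begins. calibration takes no time and is no camera call.
- job.finish_job(): hands the job in; it is judged then, once.
Trained networks look in the newest picture that a camera, given by its name, has taken for a name from the list of things; names that differ only in an ending like _2 or _b are one class to them, and where a whole thing is asked for, a point or a joint stands for the part that bears it (a point fixed in the world has none). Each returns a list of dicts, best first, with "p" (0 to 1); they miss things now and then, are a little off and sometimes report something else, mostly with a low value. They report only what shows in the picture. A call takes as long as a camera call. They do not tell look-alikes from the thing itself.
- spotter.find_in(camera, thing): "extent" ([centre column, centre row, width, height] in pixels, round what is visible of it).
- spotter.place_of(camera, thing): "pixel" ([row, column] in pixels: a listed point, or the origin of a listed thing).
The state is a dict: "time_s": time; "qpos": joint angles; "qd": joint speeds; "effort": joint torques, N m; "position": TCP position; "eef_rot": TCP orientation; "contact_force": force on the tool from outside, world axes, zero at the start; "torque": the same for the moment, N m; "finger_gap": opening from 0.0 (shut) to 1.0 (fully open); "finger_force": force on a finger pad.
Only numpy, scipy, OpenCV 4.12 (cv2) and the standard library are available. Lean on these libraries where they do the work, as an engineer would, in place of code of your own. Each camera call takes 0.05 s, during which the arm holds its last target. There are 200 camera calls.

### The job

Set the sample mixer up for a run: take the dust cap off its square drive shaft and stand it upright in the steel tray, then fit the pot carrier onto the shaft, fully home, while the drive lever is still up. Then stand every sample pot upright in a cup of the fitted carrier, and last press the drive lever down until it clicks and stays down. Leave the other things on the bench where they are.

Things in the scene. Friction and masses are not known exactly. Their poses are not given: they have to be found in the camera images.
- shaft_seat (a point): Seat of the mixer's upright square steel drive shaft: 20 mm across flats, 36 mm high, its top 8 mm tapering to 13 mm. The point is on its axis, on the upper face of the shoulder, 72 mm above the bench, where a fitted carrier's underside rests. z up, x and y square to the flats. A stiff brake (0.6 Nm) holds the shaft, at a different angle every time.
- mixer: The sample mixer: white housing 180 x 180 mm, 60 mm high, fixed to the bench; an aluminium shoulder disc (48 mm across, 12 mm high) on the middle of its top carries the drive shaft. Origin under its centre, on the shaft axis; z up, the lever on its -y side.
- cap_center (a point): Grey dust cap, a round cup turned upside down, 44 mm outside diameter, 52 mm high, bore 34 mm and 40 mm deep, 60 g; at first it sits loosely over the shaft on the shoulder, so it must rise at least 40 mm to come clear. The point is its centre, 26 mm above its lower rim; z up.
- tray_in (a point): Open square steel tray, 110 x 110 mm outside, 18 mm high, walls and floor 3 mm, fixed on the bench at the left. The point is the centre of its inner floor; x and y along its walls.
- carrier_bar (a point): Centre of the carrier's grip bar, on the bore's axis, 62 mm above the carrier's underside. The bar is 64 mm long (along x), 14 mm thick (along y) and 28 mm high (48 to 76 mm above the underside), free on all sides above the cups, whose rims are 36 mm above the underside. z up, x and y along the plate's edges.
- carrier_seat (a point): The centre of the carrier's square bore at its underside; the bore is open below, 22.5 mm across flats (2.5 mm wider than the shaft), 42 mm deep, its flats parallel to the plate's edges (x and y), so it fits the shaft at any of four quarter turns. Fully home, this point lies on shaft_seat.
- cup0 (a point): Centre of the floor of carrier cup 0 (6 mm above the carrier's underside), 64 mm from the bore's axis, 90 degrees round from the carrier's x axis towards its y axis. A ring, 50 mm bore, 54 mm outside, 30 mm high; it takes one pot, any pot.
- cup1 (a point): Centre of the floor of carrier cup 1 (6 mm above the carrier's underside), 64 mm from the bore's axis, 162 degrees round from the carrier's x axis towards its y axis. A ring, 50 mm bore, 54 mm outside, 30 mm high; it takes one pot, any pot.
- cup2 (a point): Centre of the floor of carrier cup 2 (6 mm above the carrier's underside), 64 mm from the bore's axis, 234 degrees round from the carrier's x axis towards its y axis. A ring, 50 mm bore, 54 mm outside, 30 mm high; it takes one pot, any pot.
- cup3 (a point): Centre of the floor of carrier cup 3 (6 mm above the carrier's underside), 64 mm from the bore's axis, 306 degrees round from the carrier's x axis towards its y axis. A ring, 50 mm bore, 54 mm outside, 30 mm high; it takes one pot, any pot.
- cup4 (a point): Centre of the floor of carrier cup 4 (6 mm above the carrier's underside), 64 mm from the bore's axis, 378 degrees round from the carrier's x axis towards its y axis. A ring, 50 mm bore, 54 mm outside, 30 mm high; it takes one pot, any pot.
- pot0_center (a point): A sample pot (three to five of these alike are present), standing on the bench: upright white cylinder 42 mm across with a 44 mm grey lid, the lid being the top 16 mm; 60 mm high in all, 65 to 130 g, weighted low. The point is its centre, 30 mm above its underside; z up. Absent pots give None.
- pot1_center (a point): A sample pot (three to five of these alike are present), standing on the bench: upright white cylinder 42 mm across with a 44 mm grey lid, the lid being the top 16 mm; 60 mm high in all, 65 to 130 g, weighted low. The point is its centre, 30 mm above its underside; z up. Absent pots give None.
- pot2_center (a point): A sample pot (three to five of these alike are present), standing on the bench: upright white cylinder 42 mm across with a 44 mm grey lid, the lid being the top 16 mm; 60 mm high in all, 65 to 130 g, weighted low. The point is its centre, 30 mm above its underside; z up. Absent pots give None.
- pot3_center (a point): A sample pot (three to five of these alike are present), standing on the bench: upright white cylinder 42 mm across with a 44 mm grey lid, the lid being the top 16 mm; 60 mm high in all, 65 to 130 g, weighted low. The point is its centre, 30 mm above its underside; z up. Absent pots give None.
- pot4_center (a point): A sample pot (three to five of these alike are present), standing on the bench: upright white cylinder 42 mm across with a 44 mm grey lid, the lid being the top 16 mm; 60 mm high in all, 65 to 130 g, weighted low. The point is its centre, 30 mm above its underside; z up. Absent pots give None.
- lever_pad (a point): Top of the round black pad (36 mm across) at the end of the drive lever, a sprung steel arm on the mixer's -y side, hinged 75 mm from the pad's centre at the housing's flank, 50 mm above the bench. The pad is about 165 mm from the shaft axis; its top is 86 mm above the bench when up, 43 mm when held down, and moves about 5 mm outward as it sinks.
- lever (a joint): Angle of the drive lever in rad: 0 = up (the start), 0.6 = fully down. It is sprung: it pushes up with 5 to 11 N at the pad until 0.5; beyond that an over-centre detent snaps it down to 0.6 and holds it there.
- dish: Bystander, loose: clear covered culture dish, 84 mm across, 15 mm high; origin at the centre of its underside. Leave it where it is.
- timer: Bystander, loose: black bench timer, 55 x 75 x 24 mm; origin at the centre of its underside. Leave it where it is.
- carrier: The pot carrier, 380 to 540 g, lying upright on the bench: a square aluminium plate 110 x 110 mm, 6 mm thick, with five grey cup rings evenly round it (182 mm across in all) and in the middle a square hub (32 mm wide, up to 48 mm above the underside) with a grip bar on top. Origin at the bore's centre, at the underside; x and y along the plate's edges.
Not all that is in view belongs to the job. Leave any orange or purple look-alike of the part that bears cap_center alone.

How it is judged:
On the way, in this order (a step that is already met when the one before it is completed fails the run):
1. the dust cap stands upright in the tray (x of cap_center in the frame of tray_in between -0.034 and 0.034 m and y of cap_center in the frame of tray_in between -0.034 and 0.034 m and z of cap_center in the frame of tray_in between 0.02 and 0.032 m and angle between cap_center's own z axis and vertical below 0.15 rad), for 0.2 s.
2. the carrier sits fully home on the shaft, the lever still up (horizontal distance between carrier_seat and shaft_seat below 0.004 m and z of carrier_seat in the frame of shaft_seat between -0.004 and 0.004 m and angle between carrier_seat's own z axis and vertical below 0.05 rad and value of joint lever below 0.3 rad), for 0.2 s.
3. every sample pot stands in a cup of the fitted carrier, the lever still up (all of step 2 and (horizontal distance between pot0_center and cup0 below 0.008 m or horizontal distance between pot0_center and cup1 below 0.008 m or horizontal distance between pot0_center and cup2 below 0.008 m or horizontal distance between pot0_center and cup3 below 0.008 m or horizontal distance between pot0_center and cup4 below 0.008 m) and z of pot0_center in the frame of carrier_seat between 0.031 and 0.041 m and angle between each of pot0_center, pot1_center, pot2_center, pot3_center, pot4_center's own z axis and vertical below 0.15 rad and (horizontal distance between pot1_center and cup0 below 0.008 m or horizontal distance between pot1_center and cup1 below 0.008 m or horizontal distance between pot1_center and cup2 below 0.008 m or horizontal distance between pot1_center and cup3 below 0.008 m or horizontal distance between pot1_center and cup4 below 0.008 m) and z of pot1_center in the frame of carrier_seat between 0.031 and 0.041 m and (horizontal distance between pot2_center and cup0 below 0.008 m or horizontal distance between pot2_center and cup1 below 0.008 m or horizontal distance between pot2_center and cup2 below 0.008 m or horizontal distance between pot2_center and cup3 below 0.008 m or horizontal distance between pot2_center and cup4 below 0.008 m) and z of pot2_center in the frame of carrier_seat between 0.031 and 0.041 m and (horizontal distance between pot3_center and cup0 below 0.008 m or horizontal distance between pot3_center and cup1 below 0.008 m or horizontal distance between pot3_center and cup2 below 0.008 m or horizontal distance between pot3_center and cup3 below 0.008 m or horizontal distance between pot3_center and cup4 below 0.008 m) and z of pot3_center in the frame of carrier_seat between 0.031 and 0.041 m and (horizontal distance between pot4_center and cup0 below 0.008 m or horizontal distance between pot4_center and cup1 below 0.008 m or horizontal distance between pot4_center and cup2 below 0.008 m or horizontal distance between pot4_center and cup3 below 0.008 m or horizontal distance between pot4_center and cup4 below 0.008 m) and z of pot4_center in the frame of carrier_seat between 0.031 and 0.041 m), for 0.2 s.
4. the lever is pressed down into its detent (value of joint lever above 0.55 rad), for 0.2 s.
At the end, for the whole second after the job is handed in: Cap upright in the tray (centre within 34 mm of its centre each way); carrier bore within 4 mm of the shaft seat in plan and height, level to 0.05 rad; every pot in a cup, within 8 mm of its centre and 5 mm of its floor, upright to 0.15 rad; lever beyond 0.55 rad; at rest (all of step 1 and horizontal distance between carrier_seat and shaft_seat below 0.004 m and z of carrier_seat in the frame of shaft_seat between -0.004 and 0.004 m and angle between carrier_seat's own z axis and vertical below 0.05 rad and (horizontal distance between pot0_center and cup0 below 0.008 m or horizontal distance between pot0_center and cup1 below 0.008 m or horizontal distance between pot0_center and cup2 below 0.008 m or horizontal distance between pot0_center and cup3 below 0.008 m or horizontal distance between pot0_center and cup4 below 0.008 m) and z of pot0_center in the frame of carrier_seat between 0.031 and 0.041 m and angle between each of pot0_center, pot1_center, pot2_center, pot3_center, pot4_center's own z axis and vertical below 0.15 rad and (horizontal distance between pot1_center and cup0 below 0.008 m or horizontal distance between pot1_center and cup1 below 0.008 m or horizontal distance between pot1_center and cup2 below 0.008 m or horizontal distance between pot1_center and cup3 below 0.008 m or horizontal distance between pot1_center and cup4 below 0.008 m) and z of pot1_center in the frame of carrier_seat between 0.031 and 0.041 m and (horizontal distance between pot2_center and cup0 below 0.008 m or horizontal distance between pot2_center and cup1 below 0.008 m or horizontal distance between pot2_center and cup2 below 0.008 m or horizontal distance between pot2_center and cup3 below 0.008 m or horizontal distance between pot2_center and cup4 below 0.008 m) and z of pot2_center in the frame of carrier_seat between 0.031 and 0.041 m and (horizontal distance between pot3_center and cup0 below 0.008 m or horizontal distance between pot3_center and cup1 below 0.008 m or horizontal distance between pot3_center and cup2 below 0.008 m or horizontal distance between pot3_center and cup3 below 0.008 m or horizontal distance between pot3_center and cup4 below 0.008 m) and z of pot3_center in the frame of carrier_seat between 0.031 and 0.041 m and (horizontal distance between pot4_center and cup0 below 0.008 m or horizontal distance between pot4_center and cup1 below 0.008 m or horizontal distance between pot4_center and cup2 below 0.008 m or horizontal distance between pot4_center and cup3 below 0.008 m or horizontal distance between pot4_center and cup4 below 0.008 m) and z of pot4_center in the frame of carrier_seat between 0.031 and 0.041 m and value of joint lever above 0.55 rad and linear speed of carrier below 0.02 m/s); the robot touches nothing.
It fails at once if the dish is moved more than 50 mm or knocked over (distance of dish from where it was at the start of the episode above 0.05 m or angle between dish's own z axis and vertical above 0.4 rad).
It fails at once if the timer is moved more than 50 mm or knocked over (distance of timer from where it was at the start of the episode above 0.05 m or angle between timer's own z axis and vertical above 0.4 rad).
Of pot0, pot1, pot2, pot3, pot4 only 3 to 5 are there at a start; the rules pass over those that are not, and their reading is None.
At some moment in a run one of pot0, pot1, pot2, pot3, carrier may be knocked a few centimetres aside while the robot is not near it.
It also fails if it takes over 210 s, if anything falls off the work surface, if the arm or the gripper's body presses on something with over 40 N, if the wrist force passes 120 N, or if a joint passes its speed limit or range.

## Working session

There is one attempt and no reset: what is moved stays moved. The work goes in short steps, Python scripts to look and compute and a tool call to move; the robot and the scene stay as the last step left them, time stands still between calls to the robot, and variables do not carry over. Pictures are saved under pics/ and viewed, at most 14 in all, crops included, and the job is handed in when it is done.

Besides the shell and the picture viewer there is one more tool, called after ">>>" as name(argument=value, ...) on one line, values as JSON. drive_tool: Moves the arm, as the interface text tells. Its arguments: {"type":"object","properties":{"offset":{"type":"array"},"rot":{"type":"array"},"gripper":{"type":"array"},"newtons":{"type":"number"}},"required":["offset","rot","gripper"]}

```bash
mkdir -p pics; ls; cat > h.py <<'E'
import numpy as np, cv2
from cell import readout, cams, job, spotter, robot
def cal(n):
    c=cams.calibration(n); f=240/np.tan(np.radians(c["fov_y"])/2)
    return f,c["cx"],c["cy"],np.array(c["R"]),np.array(c["t"])
def ray(n,row,col):
    f,cx,cy,R,t=cal(n); d=R.T@np.array([(col-cx)/f,(row-cy)/f,1]); return -R.T@t,d
def at_z(n,row,col,z):
    o,d=ray(n,row,col); return o+d*(z-o[2])/d[2]
def proj(n,X):
    f,cx,cy,R,t=cal(n); p=R@np.array(X)+t; return np.array([cy+f*p[1]/p[2],cx+f*p[0]/p[2]])
E
python3 - <<'E'
from h import *
for n in("side","top"):
    im=cams.capture(n); cv2.imwrite(f"pics/{n}0.png",im); f,cx,cy,R,t=cal(n); print(n,f,cx,cy,-R.T@t,R.round(2).tolist())
np.set_printoptions(precision=3,suppress=True)
zs=dict(shaft_seat=.072,mixer=0,cap_center=.098,tray_in=.003,carrier_bar=.062,carrier_seat=0,cup0=.006,cup1=.006,cup2=.006,cup3=.006,cup4=.006,pot0_center=.03,lever_pad=.086,dish=0,timer=0,carrier=0)
for k,z in zs.items():
    print(k,[(round(d["p"],2),np.round(d["pixel"],1).tolist(),at_z("top",*d["pixel"],z)[:2].round(3).tolist()) for d in spotter.place_of("top",k)])
E
```

```text
pics
side 489.0857919785916 314.3891865141889 233.50335665528763 [0.49791893 0.78170294 0.96787465] [[-0.99, -0.12, 0.01], [-0.1, 0.73, -0.67], [0.07, -0.67, -0.74]]
top 501.76392839775843 311.5626736451208 235.82196281037344 [0.48892333 0.00260184 1.15887594] [[0.03, -1.0, -0.02], [-1.0, -0.02, -0.07], [0.07, 0.02, -1.0]]
shaft_seat [(0.63, [221.6, 244.3], [0.591, 0.172])]
mixer [(0.71, [224.5, 248.7], [0.592, 0.173])]
cap_center [(0.92, [153.4, 231.6], [0.735, 0.201]), (0.91, [304.5, 231.0], [0.413, 0.19])]
tray_in [(0.64, [271.5, 146.1], [0.476, 0.407]), (0.34, [208.7, 397.7], [0.636, -0.171])]
carrier_bar [(0.91, [234.0, 390.2], [0.573, -0.147])]
carrier_seat [(0.89, [241.5, 384.8], [0.56, -0.143])]
cup0 [(0.91, [206.5, 398.2], [0.641, -0.172]), (0.84, [262.7, 391.7], [0.511, -0.159]), (0.68, [213.0, 367.1], [0.624, -0.1]), (0.62, [249.1, 360.0], [0.541, -0.086]), (0.57, [238.8, 413.2], [0.567, -0.207])]
cup1 [(0.91, [206.5, 398.2], [0.641, -0.172]), (0.84, [262.7, 391.7], [0.511, -0.159]), (0.68, [213.0, 367.1], [0.624, -0.1]), (0.62, [249.1, 360.0], [0.541, -0.086]), (0.57, [23
[... 169 characters left out ...]
.1, 360.0], [0.541, -0.086]), (0.57, [238.8, 413.2], [0.567, -0.207])]
cup3 [(0.91, [206.5, 398.2], [0.641, -0.172]), (0.84, [262.7, 391.7], [0.511, -0.159]), (0.68, [213.0, 367.1], [0.624, -0.1]), (0.62, [249.1, 360.0], [0.541, -0.086]), (0.57, [238.8, 413.2], [0.567, -0.207])]
cup4 [(0.91, [206.5, 398.2], [0.641, -0.172]), (0.84, [262.7, 391.7], [0.511, -0.159]), (0.68, [213.0, 367.1], [0.624, -0.1]), (0.62, [249.1, 360.0], [0.541, -0.086]), (0.57, [238.8, 413.2], [0.567, -0.207])]
pot0_center []
lever_pad []
dish [(0.58, [301.8, 315.8], [0.417, 0.013])]
timer [(0.85, [180.5, 478.1], [0.707, -0.356]), (0.74, [217.7, 364.4], [0.614, -0.095])]
carrier [(0.67, [232.2, 383.8], [0.581, -0.14])]
```

View pics/top0.png

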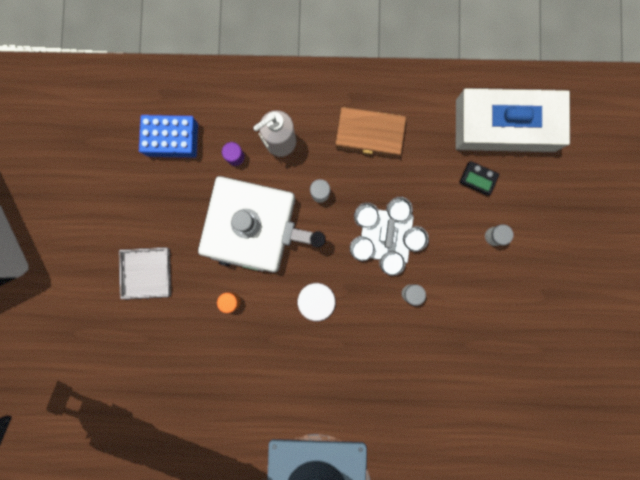

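View pics/side0.png

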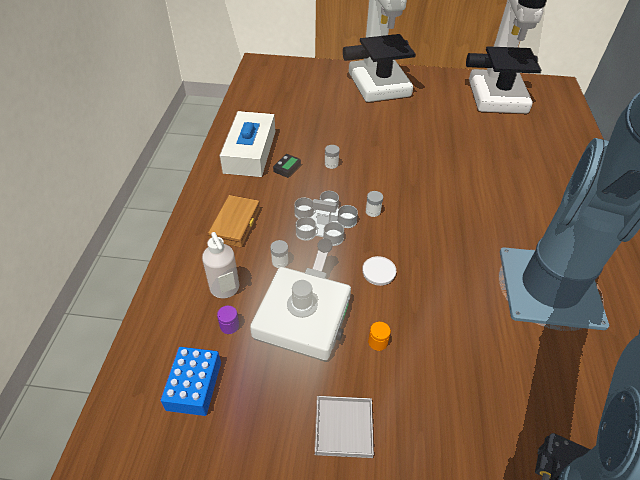

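The top picture shows three things that could be taken for the cap:
- purple cap at (col 232, row 152)
- orange cap at (228, 303)
- grey cap on the mixer shaft at (244, 221)

I choose the grey one on the shaft. There are three pots, at (320,190), (500,236) and (414,295); the tray is at (145,273), the carrier at (390,235) and the lever pad at (318,240). The side picture agrees, with the grey cap at (302,292).

```bash
python3 - <<'E'
from h import *
a=cv2.imread("pics/top0.png")
c1=cv2.resize(a[160:290,190:340],None,fx=4,fy=4,interpolation=cv2.INTER_CUBIC)[:, :600]
s=cv2.imread("pics/side0.png")
cv2.imwrite("pics/crop1.png",c1[:520])
cams.capture("side")
for k in("cap_center","pot0_center","carrier_bar","lever_pad","shaft_seat","tray_in"):
    print(k,[(round(d["p"],2),np.round(d["pixel"],1).tolist()) for d in spotter.place_of("side",k)])
cams.capture("top")
for k in("cap_center","pot0_center","lever_pad","tray_in"):
    print(k,[(round(d["p"],2),np.round(d["extent"],1).tolist()) for d in spotter.find_in("top",k)])
E
```

```text
cap_center [(0.73, [321.3, 226.6]), (0.68, [207.5, 324.4]), (0.66, [336.2, 379.1]), (0.64, [294.2, 301.8]), (0.34, [168.7, 285.2])]
pot0_center []
carrier_bar [(0.75, [205.7, 324.7]), (0.25, [301.6, 302.5])]
lever_pad [(0.81, [245.3, 323.2])]
shaft_seat [(0.42, [300.7, 303.8])]
tray_in [(0.83, [431.9, 341.9]), (0.52, [240.2, 331.4])]
cap_center [(0.89, [230.2, 154.9, 25.3, 23.1]), (0.74, [243.9, 221.8, 26.6, 22.7]), (0.74, [228.7, 300.6, 18.4, 16.8])]
pot0_center []
lever_pad [(0.69, [309.1, 239.3, 32.1, 16.0]), (0.23, [387.5, 236.8, 75.2, 75.7])]
tray_in [(0.75, [143.6, 271.3, 49.6, 49.6])]
```

View pics/crop1.png

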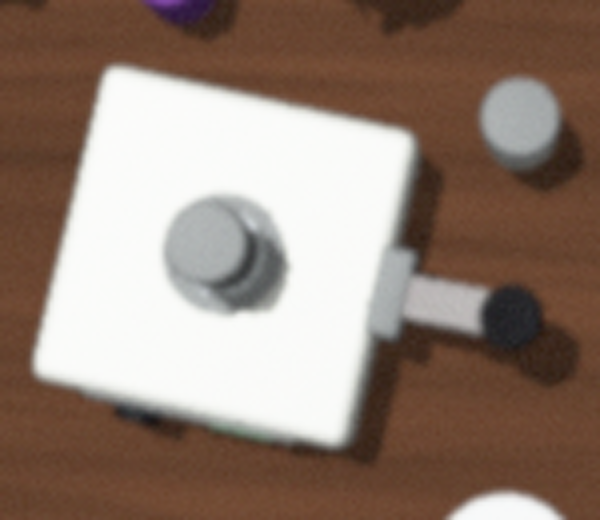

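```bash
python3 - <<'E'
from h import *
a=cv2.imread("pics/top0.png")
p=lambda n,c,r,z: print(n,at_z("top",r,c,z).round(4).tolist())
p("cap",242,220.7,.124);p("mixer",246.6,223.9,.06);p("shoulder",246.5,223.2,.072);p("pad",317.8,239,.086)
g=cv2.cvtColor(a,cv2.COLOR_BGR2GRAY)
for n,(c,r) in dict(A=(320,189),B=(500,236),C=(414,295)).items():
    w=a[r-18:r+18,c-18:c+18].astype(int); m=((w.max(2)-w.min(2)<22)&(w.mean(2)>75)).astype(np.uint8)
    k,l,s,ce=cv2.connectedComponentsWithStats(m); i=1+np.argmax(s[1:,4]); print(n,s[i],ce[i]+[c-18,r-18])
c1=cv2.resize(a[185:310,340:520],None,fx=4.4,fy=4.4,interpolation=cv2.INTER_CUBIC)
cv2.imwrite("pics/crop2.png",c1)
p("tray",145,273,.01)
s=readout.get_state(); print(s["position"],np.round(s["eef_rot"],3).tolist(),s["finger_gap"],robot.tcp_to_grasp)
E
```

```text
cap [0.5881, 0.1691, 0.124]
mixer [0.5874, 0.169, 0.06]
shoulder [0.5879, 0.1674, 0.072]
pad [0.5563, 0.011, 0.086]
A [  8   9  21  22 356] [319.56741573 190.18820225]
B [  3   6  28  22 466] [499.04077253 234.98283262]
C [  6   7  24  22 396] [413.79292929 294.44949495]
tray [0.4731, 0.4066, 0.01]
[0.22154524 0.61106348 0.23871703] [[-0.94, 0.341, 0.0], [0.341, 0.94, -0.0], [-0.0, -0.0, -1.0]] 1.000663613475068 0.0187
```

View pics/crop2.png

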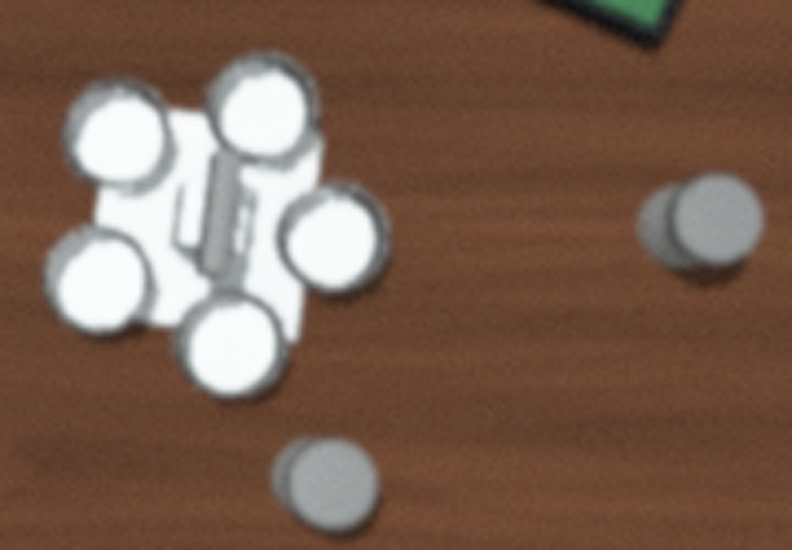

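>>> drive_tool(offset=[[3, -3.6, 0], [3, -3.6, 0], [3, -3.6, 0], [3, -3.6, 0], [3, -3.6, 0], [3, -3.6, 0], [3, -3.6, 0], [3, -3.6, 0], [3, -3.6, 0], [3, -3.6, 0], [3, -3.6, 0], [3, -3.6, 0]], rot=[[0, 0, 0], [0, 0, 0], [0, 0, 0], [0, 0, 0], [0, 0, 0], [0, 0, 0], [0, 0, 0], [0, 0, 0], [0, 0, 0], [0, 0, 0], [0, 0, 0], [0, 0, 0]], gripper=[-1, -1, -1, -1, -1, -1, -1, -1, -1, -1, -1, -1], newtons=15)

```text
time_s: 2.7
position: [0.5826, 0.1775, 0.2389]
eef_rot: [[-0.94, 0.341, 0.0], [0.341, 0.94, 0.0], [-0.0, 0.0, -1.0]]
contact_force: [0.0, 0.8, 0.5]
finger_gap: 1.003
finger_force: 0.0
```

```bash
cat > carr.py <<'E'
from h import *
from scipy.optimize import least_squares
import sys
def fit(pts,z0=0,guess=None):
    """cup inner-floor circle centres (col,row) -> carrier x,y,yaw with bar hint"""
    P=np.array([at_z("top",r,c,z0+.021)[:2] for c,r in pts])
    c0=P.mean(0); best=None
    ang=np.radians(90+72*np.arange(5))
    for th0 in np.arange(0,360,3):
        def res(v):
            th=ang+v[2]; Q=v[:2]+.064*np.c_[np.cos(th),np.sin(th)]
            return np.linalg.norm(P[:,None]-Q[None],axis=2).min(1)
        s=least_squares(res,[*c0,np.radians(th0)])
        if best is None or s.cost<best.cost: best=s
    return best.x[:2],np.degrees(best.x[2])%72,np.sqrt(best.cost*2/5),P
E
python3 - <<'E'
from carr import *
cr=np.array([(118,135),(263,108),(335,240),(231,345),(98,280)])/4.4+[340,185]
x,y,e,P=fit(cr); print(x,y,e,P.mean(0))
b=[at_z("top",185+r/4.4,340+c/4.4,.076)[:2] for c,r in((226,152),(211,276))]
d=b[1]-b[0]; print("bar",np.mean(b,0),np.degrees(np.arctan2(d[1],d[0]))%180,np.linalg.norm(d))
for n,c,r in(("B",340+718/4.4,185+219/4.4),("C",340+333/4.4,185+484/4.4),("A",320,189.3)): print(n,at_z("top",r,c,.06).round(4))
E
```

```text
[ 0.57270148 -0.14618377] 29.25148173578964 0.000982060253184968 [ 0.57270149 -0.14618377]
bar [ 0.57243913 -0.14362215] 174.01227422952576 0.061493535226939254
B [ 0.5772 -0.3926  0.06  ]
C [ 0.4415 -0.2041  0.06  ]
A [0.6681 0.0091 0.06  ]
```

>>> drive_tool(offset=[[0.5, -0.85, -4], [0, 0, -4.5], [0, 0, -4.5], [0, 0, -2.3], [0, 0, 0], [0, 0, 0], [0, 0, 0], [0, 0, 0], [0, 0, 0], [0, 0, 0]], rot=[[0, 0, 0], [0, 0, 0], [0, 0, 0], [0, 0, 0], [0, 0, 0], [0, 0, 0], [0, 0, 0], [0, 0, 0], [0, 0, 0], [0, 0, 0]], gripper=[-1, -1, -1, -1, -1, 1, 1, 1, 1, 1], newtons=15)

```text
time_s: 3.7
position: [0.5869, 0.1708, 0.0865]
eef_rot: [[-0.94, 0.341, 0.001], [0.341, 0.94, 0.0], [-0.001, 0.001, -1.0]]
contact_force: [-0.1, 0.1, -0.5]
finger_gap: 0.576
finger_force: 0.0
```

>>> drive_tool(offset=[[0, 0, 0], [0, 0, 0], [0, 0, 0], [0, 0, 0], [0, 0, 1.5], [0, 0, 3], [0, 0, 3], [0, 0, 3]], rot=[[0, 0, 0], [0, 0, 0], [0, 0, 0], [0, 0, 0], [0, 0, 0], [0, 0, 0], [0, 0, 0], [0, 0, 0]], gripper=[1, 1, 1, 1, 1, 1, 1, 1])

```text
time_s: 4.5
position: [0.5863, 0.1703, 0.1923]
eef_rot: [[-0.94, 0.341, -0.0], [0.341, 0.94, -0.0], [0.0, -0.0, -1.0]]
contact_force: [0.4, 0.1, -0.3]
finger_gap: 0.489
finger_force: 15.0
```

>>> drive_tool(offset=[[-1.9, 3.95, 0], [-1.9, 3.95, 0], [-1.9, 3.95, 0], [-1.9, 3.95, 0], [-1.9, 3.95, 0], [-1.9, 3.95, 0], [0, 0, -4.5], [0, 0, -4.5], [0, 0, -4], [0, 0, -2], [0, 0, -1], [0, 0, 0]], rot=[[0, 0, 0], [0, 0, 0], [0, 0, 0], [0, 0, 0], [0, 0, 0], [0, 0, 0], [0, 0, 0], [0, 0, 0], [0, 0, 0], [0, 0, 0], [0, 0, 0], [0, 0, 0]], gripper=[1, 1, 1, 1, 1, 1, 1, 1, 1, 1, 1, 1])

```text
time_s: 5.7
position: [0.4721, 0.4071, 0.0301]
eef_rot: [[-0.94, 0.341, -0.001], [0.341, 0.94, -0.001], [0.001, -0.002, -1.0]]
contact_force: [0.1, -0.3, -1.1]
finger_gap: 0.492
finger_force: 15.0
```

>>> drive_tool(offset=[[0, 0, -0.7], [0, 0, -0.4], [0, 0, -0.2], [0, 0, 0], [0, 0, 0], [0, 0, 0], [0, 0, 0]], rot=[[0, 0, 0], [0, 0, 0], [0, 0, 0], [0, 0, 0], [0, 0, 0], [0, 0, 0], [0, 0, 0]], gripper=[1, 1, 1, -0.3, -0.3, -0.3, -0.3])

```text
time_s: 6.4
position: [0.4726, 0.4077, 0.018]
eef_rot: [[-0.94, 0.341, 0.0], [0.341, 0.94, 0.0], [-0.0, 0.0, -1.0]]
contact_force: [-0.3, 0.4, -0.2]
finger_gap: 0.653
finger_force: 0.0
```

>>> drive_tool(offset=[[0, 0, 4], [0, 0, 5], [0, 0, 5], [0, 0, 5], [0, 0, 4], [1, -4.8, 0], [1, -4.8, 0], [1, -4.8, 0], [1, -4.8, 0], [1, -4.8, 0], [1, -4.8, 0], [1, -4.8, 0]], rot=[[0, 0, 0], [0, 0, 0], [0, 0, 0], [0, 0, 0], [0, 0, 0], [0, 0, 6.6], [0, 0, 6.6], [0, 0, 0], [0, 0, 0], [0, 0, 0], [0, 0, 0], [0, 0, 0]], gripper=[-0.3, -0.3, -0.3, -0.3, -1, -1, -1, -1, -1, -1, -1, -1])

```text
time_s: 7.6
position: [0.5426, 0.0696, 0.2481]
eef_rot: [[-0.993, 0.117, 0.001], [0.117, 0.993, 0.0], [-0.001, 0.0, -1.0]]
contact_force: [1.2, 0.2, -0.3]
finger_gap: 0.998
finger_force: 0.0
```

>>> drive_tool(offset=[[0.5, -4.8, 0], [0.5, -4.8, 0], [0.5, -4.8, 0], [0.5, -4.8, 0], [0.5, -2, 0], [0, 0, 0], [0, 0, 0]], rot=[[0, 0, 0], [0, 0, 0], [0, 0, 0], [0, 0, 0], [0, 0, 0], [0, 0, 0], [0, 0, 0]], gripper=[-1, -1, -1, -1, -1, -1, -1])

```text
time_s: 8.3
position: [0.5674, -0.1398, 0.2476]
eef_rot: [[-0.993, 0.117, -0.0], [0.117, 0.993, 0.001], [0.0, 0.001, -1.0]]
contact_force: [0.1, 0.6, -0.7]
finger_gap: 1.002
finger_force: 0.0
```

```bash
python3 - <<'E'
from h import *
im={n:cams.capture(n) for n in("side","top")}
for n in im: cv2.imwrite(f"pics/{n}1.png",im[n])
c=lambda n,r0,r1,c0,c1,f: cv2.resize(im[n][r0:r1,c0:c1],None,fx=f,fy=f,interpolation=cv2.INTER_CUBIC)
A=c("top",195,250,215,275,6.6); B=c("side",270,330,270,335,6.6)
S=c("side",390,465,310,380,3); T=c("top",240,310,110,180,3)
o=np.zeros((600,800,3),np.uint8)
for i,(x,y0,x0) in enumerate(((A,0,0),(B,0,398),(T,399,0),(S,399,398))):
    x=x[:600-y0,:800-x0]; o[y0:y0+x.shape[0],x0:x0+x.shape[1]]=x
cv2.imwrite("pics/m1.png",o); print(A.shape,B.shape)
E
```

```text
(363, 396, 3) (396, 429, 3)
```

View pics/m1.png

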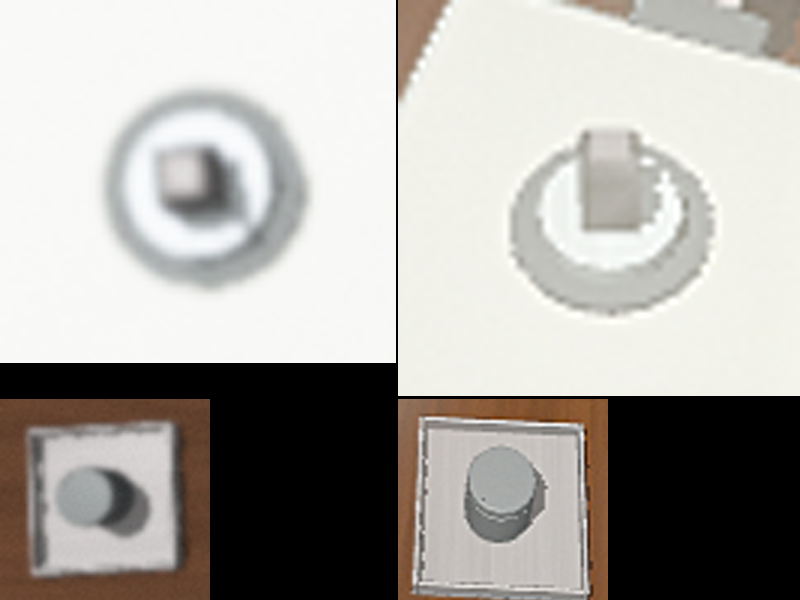

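The cap stands upright in the tray. The bare shaft shows at about col 242, row 221 (top) and col 302, row 297 (side), with one face towards the side camera. I'll fit its yaw.

```bash
python3 - <<'E'
from h import *
def corners(x,y,th):
    P=[]
    for h,z in((10,.072),(10,.100),(6.5,.108)):
        for k in range(4):
            a=np.radians(th+45+90*k); P.append([x+h/1e3*2**.5*np.cos(a),y+h/1e3*2**.5*np.sin(a),z])
    return P
S=8
def hull(n,P,r0,c0,h,w):
    q=np.array([(proj(n,p)-[r0,c0]+.5)[::-1]*S for p in P],np.float32)
    m=np.zeros((h*S,w*S),np.uint8); cv2.fillConvexPoly(m,cv2.convexHull(q).astype(np.int32),1)
    return cv2.resize(m.astype(np.float32),(w,h),interpolation=cv2.INTER_AREA)
im=cv2.imread("pics/side1.png").astype(float); r0,c0,h,w=286,293,24,20
c=im[r0:r0+h,c0:c0+w]; 
print((c[:,:,2]-c[:,:,0]).astype(int)[:, :]); print(c.mean(2).astype(int))
M=np.clip((c[:,:,2]-c[:,:,0]-3)/8,0,1)
res=[]
for th in range(-45,45,3):
    for dx in np.arange(-.006,.0061,.002):
        for dy in np.arange(-.006,.0061,.002):
            res.append((np.abs(hull("side",corners(.588+dx,.169+dy,th),r0,c0,h,w)-M).sum(),th,dx,dy))
for r in sorted(res)[:12]: print(np.round(r,4))
E
```

```text
[[ 8  8  8  9  8  9  8  8  8  9  8  8  8  8  8  8  8  8  8  9]
 [ 8  8  9  8  9  9  8  8  8  8  8  9  8  8  9  9  9  8  8  8]
 [ 7  7  7  9  9  8  8  8  8  9  8  7  9  8  8  7  7  8  8  9]
 [ 7  7  8  7  9  8  9  8  9  9  8  9  8  8  8  9  8  8  8  8]
 [ 8  8  7  7  9 13  9 10 10 10 10 10 11 10  7  8  8  9  8  8]
 [ 9  8  8  8  8 12  9 11  9 10  9  9 14 11  8  9  9  8  8  9]
 [ 8  8  6  6  9 12  9 10 10 10 10  9 11  9  3  6  8  8  8  8]
 [ 6  5  6  6  9 11 10 10 10 11  9 11 10  9  5  5  5  7  7  8]
 [ 6  6  4  2  6 11 11 12 10 11 10 11 10  6  0  0  7  6  4  7]
 [ 6  1 -1  0  5 12 11  9  9 10 11 10  9  9  5  6  5  5  6  5]
 [ 3  0  0  0  5 12 11  9 11 11  9 10  9 12  5  5  5  0  5  5]
 [-1  0  0  0  6 12 11 10 10 11 11 11 10 10  4  6  6 -1  5  5]
 [-1  0  0  1  4 13 12 12 11 12 11 10 12  9  5  4  0  0  0  3]
 [ 0  1  0  1  6 11 13 10  9 11 10 10 10  9  5  4  5  0 -1  5]
 [ 2  0  0  0  5 11 10 10 12 11 11 10 12 10  4  5  4  0  0  0]
 [ 1  1  1  1  1 12 12 11 11 11 10 13  9 10  5  4  5 -1 -1 -1]
 [ 1  0  0  0  2 12 10 10 12 10 10 12 12 10  6  5 -1 -1  1 -1]
 [ 1  1  0  1  2 11 10 11 12 
[... 2159 characters left out ...]
247 246 244 243 243 246 246
  191 163]
 [192 249 244 244 241 242 241 243 245 244 243 243 242 243 243 246 247 191
  176 193]
 [192 192 233 246 244 243 241 242 245 244 242 244 244 245 247 249 195 174
  167 194]
 [188 200 201 222 250 247 241 246 247 246 246 247 246 244 219 179 180 186
  193 192]]Traceback (most recent call last):
  File "<stdin>", line 21, in <module>
  File "<stdin>", line 10, in hull
  File "h.py", line 11, in proj
    f,cx,cy,R,t=cal(n); p=R@np.array(X)+t; return np.array([cy+f*p[1]/p[2],cx+f*p[0]/p[2]])
                ~~~^^^
  File "h.py", line 4, in cal
    c=cams.calibration(n); f=240/np.tan(np.radians(c["fov_y"])/2)
ValueError: time passes only in moves, steps and waits
```

```bash
python3 - <<'E'
from h import *
a=at_z("side",304.6,297.6,.072); b=at_z("side",304.6,306.6,.072); d=a-b
print(a,b,np.linalg.norm(d),"yaw",np.degrees(np.arctan2(d[1],d[0])))
m=(a+b)/2; n=np.array([d[1],-d[0]])/np.linalg.norm(d[:2]); n=n if n[1]<0 else -n; print("centre side",m[:2]+.01*n)
T=cv2.imread("pics/top1.png")[214:234,234:256].mean(2).astype(int)
for r in T: print(*r)
E
```

```text
[0.59897805 0.18140398 0.072     ] [0.5794393  0.17880965 0.072     ] 0.019710238406445157 yaw 7.563409917374027
centre side [0.59052491 0.17019382]
193 181 188 208 227 242 247 249 249 250 250 250 250 249 249 247 244 234 213 182 176 173
182 187 210 231 243 248 248 248 248 247 247 246 246 247 248 250 249 246 234 208 178 172
182 200 226 240 244 244 243 238 234 229 227 223 221 228 242 249 249 249 245 229 192 172
190 218 238 240 229 222 219 211 203 199 190 173 160 174 220 242 248 249 248 242 214 173
206 234 244 240 214 194 199 200 198 194 181 146 112 123 176 224 236 244 248 247 231 185
215 241 247 241 209 191 203 210 213 210 192 150 104 91 135 179 202 227 245 249 240 200
226 245 249 242 214 196 208 218 218 218 203 161 110 82 101 141 167 213 242 248 244 212
232 247 250 243 214 194 206 217 221 219 204 165 115 82 91 121 156 204 241 249 245 216
234 247 249 244 218 196 202 214 217 216 200 163 115 82 86 118 151 198 236 247 245 219
235 248 249 245 221 191 194 199 200 200 185 154 108 85 86 112 145 181 225 244 245 220
230 247 250 245 223 180 165 163 163 157 145 126 97 77 81 112 146 167 210 241 243 220
223 245 249 246 228 179 142 123 113 109 102 93 84 84 86 109 141 161 205 239 239 205
212 241 248 249 239 204 152 122 104 95 92 92 97 98 101 120 141 163 200 235 232 184
197 233 247 249 247 234 207 173 139 120 117 121 126 129 136 144 156 165 195 228 216 168
185 220 242 249 249 247 241 226 195 159 152 152 153 156 166 182 190 191 196 210 188 154
179 202 230 245 249 250 248 246 235 212 197 192 194 196 211 225 231 222 193 174 152 149
176 185 207 232 245 248 249 249 247 240 234 233 235 235 238 243 243 229 185 141 131 154
182 178 185 210 230 242 248 249 249 248 247 248 247 246 245 240 232 206 158 130 132 155
197 178 177 180 200 222 235 241 245 245 244 245 244 241 232 217 188 160 143 141 152 161
219 193 178 174 178 190 207 219 222 221 219 214 211 204 192 169 153 150 153 161 166 167
```

>>> drive_tool(offset=[[0.5, -0.55, -3], [0, 0, -4.5], [0, 0, -4.5], [0, 0, -4], [0, 0, -3], [0, 0, -1], [0, 0, 0], [0, 0, 0], [0, 0, 0], [0, 0, 0], [0, 0, 0], [0, 0, 0]], rot=[[0, 0, 0], [0, 0, 0], [0, 0, 0], [0, 0, 0], [0, 0, 0], [0, 0, 0], [0, 0, 0], [0, 0, 0], [0, 0, 0], [0, 0, 0], [0, 0, 0], [0, 0, 0]], gripper=[-1, -1, -1, -1, -1, -1, -1, 1, 1, 1, 1, 1], newtons=40)

```text
time_s: 9.6
position: [0.5728, -0.146, 0.0482]
eef_rot: [[-0.993, 0.117, 0.001], [0.117, 0.993, -0.0], [-0.001, 0.0, -1.0]]
contact_force: [-0.6, -0.3, 0.1]
finger_gap: 0.569
finger_force: 0.0
```

>>> drive_tool(offset=[[0, 0, 0], [0, 0, 0], [0, 0, 0], [0, 0, 0], [0, 0, 0], [0, 0, 0], [0, 0, 0], [0, 0, 0]], rot=[[0, 0, 0], [0, 0, 0], [0, 0, 0], [0, 0, 0], [0, 0, 0], [0, 0, 0], [0, 0, 0], [0, 0, 0]], gripper=[1, 1, 1, 1, 1, 1, 1, 1])

```text
time_s: 10.4
position: [0.5734, -0.1461, 0.0485]
eef_rot: [[-0.993, 0.117, 0.002], [0.117, 0.993, -0.0], [-0.002, -0.0, -1.0]]
contact_force: [-0.6, 0.0, 6.4]
finger_gap: 0.159
finger_force: 41.0
```

>>> drive_tool(offset=[[0, 0, 2], [0, 0, 4], [0, 0, 4], [0, 0, 5], [0.2, 3.9, 0], [0.2, 3.9, 0], [0.2, 3.9, 0], [0.2, 3.9, 0], [0.2, 3.9, 0], [0.2, 3.9, 0], [0.2, 3.9, 0], [0.2, 3.9, 0]], rot=[[0, 0, 0], [0, 0, 0], [0, 0, 0], [0, 0, 0], [0, 0, 4.75], [0, 0, 4.75], [0, 0, 4.75], [0, 0, 0], [0, 0, 0], [0, 0, 0], [0, 0, 0], [0, 0, 0]], gripper=[1, 1, 1, 1, 1, 1, 1, 1, 1, 1, 1, 1])

```text
time_s: 11.6
position: [0.5876, 0.1673, 0.1968]
eef_rot: [[-0.991, -0.131, -0.002], [-0.131, 0.991, -0.001], [0.002, -0.001, -1.0]]
contact_force: [0.2, 0.2, -3.2]
finger_gap: 0.152
finger_force: 41.0
```

>>> drive_tool(offset=[[0, 0, 0], [0, 0, 0], [0, 0, 0]], rot=[[0, 0, 0], [0, 0, 0], [0, 0, 0]], gripper=[1, 1, 1])

```text
time_s: 11.9
position: [0.5881, 0.1644, 0.197]
eef_rot: [[-0.992, -0.13, -0.001], [-0.13, 0.992, -0.002], [0.001, -0.001, -1.0]]
contact_force: [0.9, -0.6, -4.1]
finger_gap: 0.152
finger_force: 41.1
```

```bash
python3 - <<'E'
from h import *
im={n:cams.capture(n) for n in("side","top")}
for n in im: cv2.imwrite(f"pics/{n}2.png",im[n])
s=readout.get_state(); p=np.array(s["position"]); print(p,np.round(s["contact_force"],1),np.degrees(np.arctan2(s["eef_rot"][1][1],s["eef_rot"][0][1])))
b=p-[0,0,.0485]; o=[]
for n in im:
    r,c=proj(n,b).astype(int); k=im[n][max(r-60,0):r+60,max(c-65,0):c+65]; o.append(cv2.resize(k,(400,369),interpolation=cv2.INTER_CUBIC)); print(n,r-60,c-65,k.shape)
cv2.imwrite("pics/m2.png",np.hstack(o))
E
```

```text
[0.5884659  0.16412874 0.19740512] [ 0.  -0.6 -4.3] 97.38362429945606
side 217 238 (120, 130, 3)
top 159 177 (120, 130, 3)
```

View pics/m2.png

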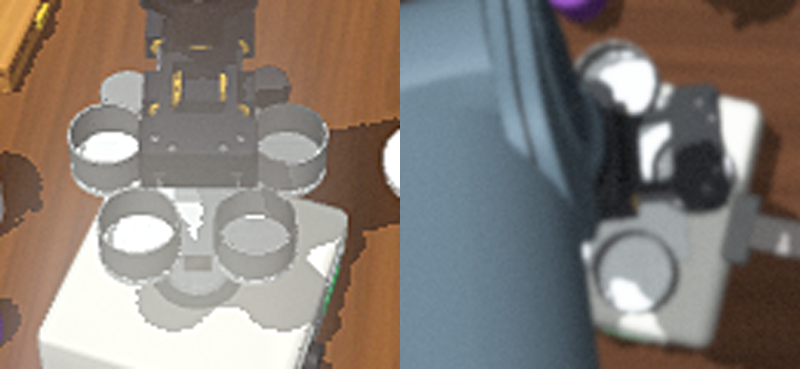

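```bash
python3 - <<'E'
from h import *
from scipy.optimize import least_squares
s=readout.get_state(); p=np.array(s["position"])
k=400/130; px=np.array([(110,133),(288,133),(139.5,218),(255.5,218)])
q=[at_z("side",217+y/k,238+x/k,p[2]-.0485+.036)[:2] for x,y in px]
q=np.array(q); ang=np.radians(187.5+90+72*np.arange(5))
f=lambda v: np.linalg.norm(q[:,None]-(v[:2]+.064*np.c_[np.cos(ang+v[2]),np.sin(ang+v[2])])[None],axis=2).min(1)
r=least_squares(f,[*p[:2],0]); print(p,r.x,f(r.x),np.degrees(r.x[2]))
for w in((.5905,.1702,.072),(.588,.169,.072),(.588,.169,.108)): print(proj("side",w),proj("top",w))
E
```

```text
[0.5884659  0.16412874 0.19740512] [ 5.89549628e-01  1.66148052e-01 -2.11392744e-06] [0.00154967 0.00108031 0.00069735 0.00100761] -0.0001211191206138694
[300.81122777 302.15157838] [221.98187288 245.28154269]
[300.48725534 303.35052   ] [223.13609007 245.79000986]
[290.88366177 303.27141424] [221.5246015  243.23958184]
```

>>> drive_tool(offset=[[0, 0.45, 0], [0, 0, -2], [0, 0, -1.5], [0, 0, 0], [0, 0, -0.5], [0, 0, -0.5], [0, 0, 0], [0, 0, 0]], rot=[[0, 0, 0], [0, 0, 0], [0, 0, 0], [0, 0, 0], [0, 0, 0], [0, 0, 0], [0, 0, 0], [0, 0, 0]], gripper=[1, 1, 1, 1, 1, 1, 1, 1])

```text
time_s: 12.8
position: [0.5887, 0.1706, 0.153]
eef_rot: [[-0.991, -0.131, 0.0], [-0.131, 0.991, 0.0], [-0.0, 0.0, -1.0]]
contact_force: [-0.2, -0.7, -4.5]
finger_gap: 0.155
finger_force: 40.8
```

>>> drive_tool(offset=[[0, 0, 0], [0, 0, 0], [0, 0, 0]], rot=[[0, 0, 0], [0, 0, 0], [0, 0, 0]], gripper=[1, 1, 1])

```text
time_s: 13.1
position: [0.5887, 0.1706, 0.153]
eef_rot: [[-0.991, -0.131, 0.0], [-0.131, 0.991, 0.0], [-0.0, 0.0, -1.0]]
contact_force: [0.3, 0.3, -4.6]
finger_gap: 0.153
finger_force: 40.8
```

```bash
python3 - <<'E'
from h import *
im=cams.capture("side"); cv2.imwrite("pics/side3.png",im)
s=readout.get_state(); print(s["position"])
cv2.imwrite("pics/m3.png",cv2.resize(im[245:330,255:350],None,fx=6,fy=6,interpolation=cv2.INTER_CUBIC))
E
```

```text
[0.58862047 0.17059404 0.15287611]
```

View pics/m3.png

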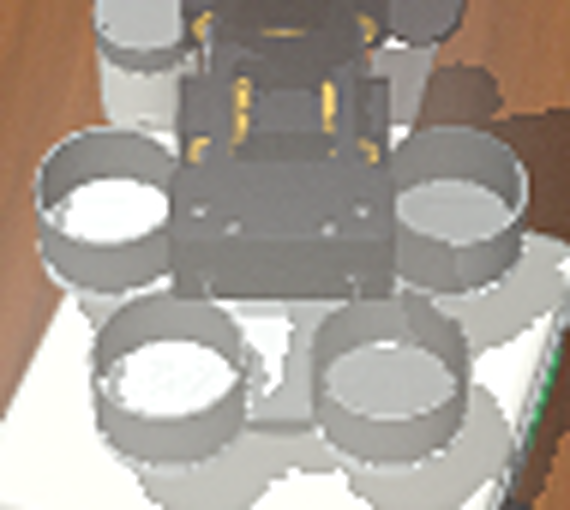

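>>> drive_tool(offset=[[0, -0.1, 0], [0, 0, -0.3], [0, 0, -0.3], [0, 0, -0.3], [0, 0, -0.2], [0, 0, 0]], rot=[[0, 0, 0], [0, 0, 0], [0, 0, 0], [0, 0, 0], [0, 0, 0], [0, 0, 0]], gripper=[1, 1, 1, 1, 1, 1])

```text
time_s: 13.75
position: [0.5882, 0.1695, 0.1412]
eef_rot: [[-0.991, -0.131, -0.001], [-0.131, 0.991, -0.0], [0.001, -0.0, -1.0]]
contact_force: [0.1, -0.7, -3.3]
finger_gap: 0.156
finger_force: 40.9
```

>>> drive_tool(offset=[[0, 0, -0.4], [0, 0, -0.4], [0, 0, -0.4], [0, 0, -0.4], [0, 0, -0.3], [0, 0, 0], [0, 0, 0]], rot=[[0, 0, 0], [0, 0, 0], [0, 0, 0], [0, 0, 0], [0, 0, 0], [0, 0, 0], [0, 0, 0]], gripper=[1, 1, 1, 1, 1, 1, 1])

```text
time_s: 14.45
position: [0.5885, 0.1696, 0.1227]
eef_rot: [[-0.991, -0.131, -0.0], [-0.131, 0.991, -0.0], [0.0, -0.0, -1.0]]
contact_force: [-0.0, 0.2, -5.1]
finger_gap: 0.154
finger_force: 40.8
```

>>> drive_tool(offset=[[0, 0, -0.2], [0, 0, -0.1], [0, 0, -0.1], [0, 0, 0], [0, 0, 0]], rot=[[0, 0, 0], [0, 0, 0], [0, 0, 0], [0, 0, 0], [0, 0, 0]], gripper=[1, 1, 1, 1, 1])

```text
time_s: 14.95
position: [0.5889, 0.1697, 0.1205]
eef_rot: [[-0.991, -0.131, 0.001], [-0.131, 0.991, 0.001], [-0.001, 0.0, -1.0]]
contact_force: [-4.7, -1.6, 9.6]
finger_gap: 0.154
finger_force: 43.3
```

>>> drive_tool(offset=[[0, 0, 0], [0, 0, 0], [0, 0, 0], [0, 0, 0], [0, 0, 0], [0, 0, 3], [0, 0, 5], [0, 0, 5], [0, -4.5, 0], [0, -4.5, 0], [0, -4.5, 0], [0, -4.5, 0]], rot=[[0, 0, 0], [0, 0, 0], [0, 0, 0], [0, 0, 0], [0, 0, 0], [0, 0, 0], [0, 0, 0], [0, 0, 0], [0, 0, 0], [0, 0, 0], [0, 0, 0], [0, 0, 0]], gripper=[-1, -1, -1, -1, -1, -1, -1, -1, -1, -1, -1, -1])

```text
time_s: 16.15
position: [0.5881, -0.0125, 0.2488]
eef_rot: [[-0.991, -0.131, 0.0], [-0.131, 0.991, -0.0], [0.0, -0.0, -1.0]]
contact_force: [0.4, -0.1, 0.4]
finger_gap: 1.001
finger_force: 0.0
```

>>> drive_tool(offset=[[-1, -4.5, 0], [-1, -4.5, 0], [-1, -4.5, 0], [-1, -4.5, 0], [0, 0, 0]], rot=[[0, 0, 0], [0, 0, 0], [0, 0, 0], [0, 0, 0], [0, 0, 0]], gripper=[-1, -1, -1, -1, -1])

```text
time_s: 16.65
position: [0.5455, -0.1991, 0.2489]
eef_rot: [[-0.993, -0.12, -0.001], [-0.12, 0.993, -0.005], [0.002, -0.004, -1.0]]
contact_force: [-0.3, 0.2, -0.1]
finger_gap: 1.0
finger_force: 0.0
```

```bash
python3 - <<'E'
from h import *
im={n:cams.capture(n) for n in("side","top")}
for n in im: cv2.imwrite(f"pics/{n}4.png",im[n])
print(readout.get_state()["position"])
o=np.zeros((600,800,3),np.uint8)
x=cv2.resize(im["top"][165:285,195:345],(500,400),interpolation=cv2.INTER_CUBIC); o[:400,:500]=x
x=cv2.resize(im["side"][225:365,240:365],(300,336)); o[:336,500:]=x
x=im["top"][140:340,300:540]; o[400:600,:240]=x
cv2.imwrite("pics/m4.png",o)
E
```

```text
[ 0.54785436 -0.19183905  0.24854629]
```

View pics/m4.png

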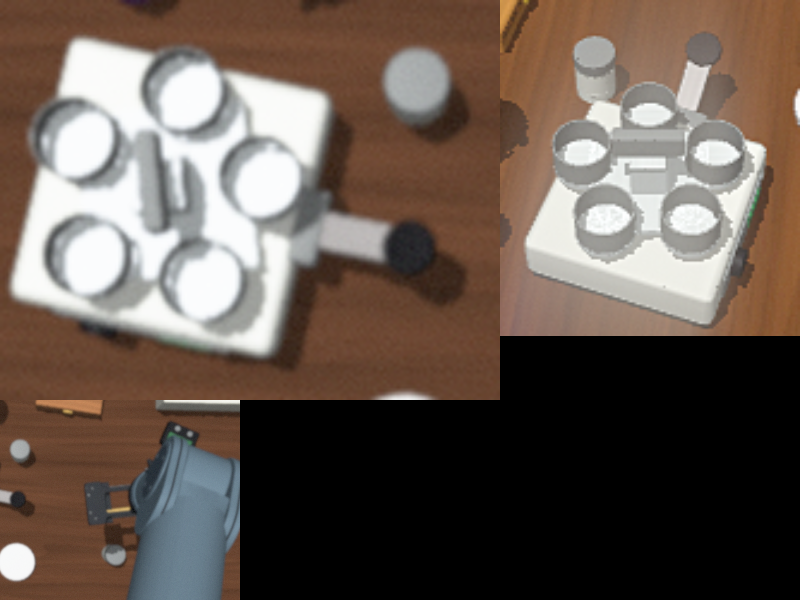

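```bash
python3 - <<'E'
from h import *
px=np.array([(262,178),(183,90),(76,140),(87,256),(202,279)])/(10/3)+[195,165]
P=np.array([at_z("top",r,c,.108)[:2] for c,r in px]); c=P.mean(0); print(c,P.round(4).tolist())
a=np.degrees(np.unwrap(np.arctan2(*(P-c).T[::-1]))); print(a, (a-72*np.arange(5)).mean(), np.linalg.norm(P-c,axis=1))
E
```

```text
[0.58803151 0.16827212] [[0.5962, 0.1051], [0.6511, 0.1571], [0.6176, 0.224], [0.544, 0.2142], [0.5313, 0.141]]
[-82.67796609 -10.06605681  62.10680538 133.7655195  205.72448146] -82.22944331131421 [0.06370979 0.06405051 0.06309938 0.06360872 0.06294307]
```

>>> drive_tool(offset=[[-3.5, -0.4, 0], [-3.5, -0.4, 0], [-3.6, -0.4, 0], [0, 0, -4.5], [0, 0, -4.5], [0, 0, 0], [0, 0, 0]], rot=[[0, 0, 0], [0, 0, 0], [0, 0, 0], [0, 0, 0], [0, 0, 0], [0, 0, 0], [0, 0, 0]], gripper=[-1, -1, -1, -1, -1, -1, -1], newtons=20)

```text
time_s: 17.45
position: [0.4428, -0.2014, 0.159]
eef_rot: [[-0.991, -0.133, -0.001], [-0.133, 0.991, 0.001], [0.001, 0.001, -1.0]]
contact_force: [-0.7, 0.7, 0.1]
finger_gap: 0.997
finger_force: 0.0
```

>>> drive_tool(offset=[[-0.1, -0.25, -3], [0, 0, -4.5], [0, 0, -3.5], [0, 0, -1.4], [0, 0, 0], [0, 0, 0], [0, 0, 0], [0, 0, 0], [0, 0, 0], [0, 0, 0], [0, 0, 0], [0, 0, 0]], rot=[[0, 0, 0], [0, 0, 0], [0, 0, 0], [0, 0, 0], [0, 0, 0], [0, 0, 0], [0, 0, 0], [0, 0, 0], [0, 0, 0], [0, 0, 0], [0, 0, 0], [0, 0, 0]], gripper=[-1, -1, -1, -1, -1, 1, 1, 1, 1, 1, 1, 1])

```text
time_s: 18.65
position: [0.4417, -0.205, 0.0349]
eef_rot: [[-0.991, -0.131, 0.0], [-0.131, 0.991, -0.0], [-0.0, -0.0, -1.0]]
contact_force: [-0.3, -0.6, 2.2]
finger_gap: 0.489
finger_force: 20.0
```

>>> drive_tool(offset=[[0, 0, 0], [0, 0, 0], [0, 0, 0], [0, 0, 0]], rot=[[0, 0, 0], [0, 0, 0], [0, 0, 0], [0, 0, 0]], gripper=[1, 1, 1, 1])

```text
time_s: 19.05
position: [0.4417, -0.205, 0.0349]
eef_rot: [[-0.991, -0.131, 0.0], [-0.131, 0.991, -0.0], [-0.0, -0.0, -1.0]]
contact_force: [-0.3, -0.2, 5.2]
finger_gap: 0.49
finger_force: 20.0
```

>>> drive_tool(offset=[[0, 0, 2.5], [0, 0, 4.5], [0, 0, 4.5], [0, 0, 4.5], [1.1, 4.3, 0], [1.1, 4.3, 0], [1.1, 4.3, 0], [1.1, 4.3, 0], [1.1, 4.3, 0], [1.1, 4.3, 0], [1.1, 4.3, 0], [1.2, 4.5, 0]], rot=[[0, 0, 0], [0, 0, 0], [0, 0, 0], [0, 0, 0], [0, 0, 6], [0, 0, 6], [0, 0, 6], [0, 0, 0], [0, 0, 0], [0, 0, 0], [0, 0, 0], [0, 0, 0]], gripper=[1, 1, 1, 1, 1, 1, 1, 1, 1, 1, 1, 1])

```text
time_s: 20.25
position: [0.5301, 0.1424, 0.1941]
eef_rot: [[-0.903, -0.431, -0.001], [-0.431, 0.903, -0.001], [0.001, -0.0, -1.0]]
contact_force: [1.2, -0.1, -1.3]
finger_gap: 0.488
finger_force: 20.0
```

>>> drive_tool(offset=[[0, 0, 0], [0, 0, 0], [0, 0, 0]], rot=[[0, 0, 0], [0, 0, 0], [0, 0, 0]], gripper=[1, 1, 1])

```text
time_s: 20.55
position: [0.53, 0.1395, 0.1942]
eef_rot: [[-0.903, -0.43, -0.001], [-0.43, 0.903, -0.001], [0.002, -0.001, -1.0]]
contact_force: [0.0, -0.4, -1.1]
finger_gap: 0.489
finger_force: 20.0
```

>>> drive_tool(offset=[[0.1, 0.15, 0], [0, 0, -3], [0, 0, -1.2], [0, 0, 0], [0, 0, -0.8], [0, 0, -0.8], [0, 0, 0]], rot=[[0, 0, 0], [0, 0, 0], [0, 0, 0], [0, 0, 0], [0, 0, 0], [0, 0, 0], [0, 0, 0]], gripper=[1, 1, 1, 1, 1, 1, 1])

```text
time_s: 21.25
position: [0.5311, 0.1424, 0.1361]
eef_rot: [[-0.902, -0.431, -0.001], [-0.431, 0.902, -0.0], [0.001, 0.0, -1.0]]
contact_force: [-0.5, 0.7, -1.5]
finger_gap: 0.491
finger_force: 20.0
```

Inside the rim, no side force; continue down.

>>> drive_tool(offset=[[0, -0.05, -0.8], [0, 0, -0.8], [0, 0, -0.4], [0, 0, -0.2], [0, 0, 0]], rot=[[0, 0, 0], [0, 0, 0], [0, 0, 0], [0, 0, 0], [0, 0, 0]], gripper=[1, 1, 1, 1, 1])

```text
time_s: 21.75
position: [0.5314, 0.142, 0.1144]
eef_rot: [[-0.902, -0.431, -0.0], [-0.431, 0.902, -0.0], [0.0, 0.0, -1.0]]
contact_force: [-0.9, 0.3, -0.6]
finger_gap: 0.488
finger_force: 20.0
```

>>> drive_tool(offset=[[0, 0, -0.1], [0, 0, 0], [0, 0, 0], [0, 0, 0], [0, 0, 0], [0, 0, 2], [0, 0, 4], [0, 0, 4], [0, 0, 0], [0, 0, 0]], rot=[[0, 0, 0], [0, 0, 0], [0, 0, 0], [0, 0, 0], [0, 0, 0], [0, 0, 0], [0, 0, 0], [0, 0, 0], [0, 0, -6], [0, 0, -6]], gripper=[1, -0.4, -0.4, -0.4, -0.4, -0.4, -0.4, -0.4, -1, -1])

```text
time_s: 22.75
position: [0.5324, 0.1423, 0.2154]
eef_rot: [[-0.973, -0.23, 0.003], [-0.23, 0.973, 0.001], [-0.003, 0.001, -1.0]]
contact_force: [-0.8, -0.4, -0.5]
finger_gap: 0.853
finger_force: 0.0
```

>>> drive_tool(offset=[[2.7, -2.7, 0], [2.7, -2.7, 0], [2.7, -2.7, 0], [2.7, -2.7, 0], [2.9, -2.5, 0], [0, 0, 0], [0, 0, 0], [0, 0, 0]], rot=[[0, 0, -6], [0, 0, -6], [0, 0, -6], [0, 0, -6], [0, 0, 0], [0, 0, 0], [0, 0, 0], [0, 0, 0]], gripper=[-1, -1, -1, -1, -1, -1, -1, -1])

```text
time_s: 23.55
position: [0.6678, 0.0105, 0.2135]
eef_rot: [[-0.984, 0.18, -0.001], [0.18, 0.984, 0.001], [0.001, 0.001, -1.0]]
contact_force: [-0.5, 1.1, -0.1]
finger_gap: 1.001
finger_force: 0.0
```

```bash
python3 - <<'E'
from h import *
im={n:cams.capture(n) for n in("side","top")}
for n in im: cv2.imwrite(f"pics/{n}5.png",im[n])
print(readout.get_state()["position"])
o=np.zeros((480,800,3),np.uint8)
o[:480,:400]=cv2.resize(im["side"][195:355,230:363],(400,480)); o[:,400:]=cv2.resize(im["top"][140:340,165:332],(400,480))
cv2.imwrite("pics/m5.png",o)
E
```

```text
[0.66783691 0.01072709 0.21378043]
```

View pics/m5.png

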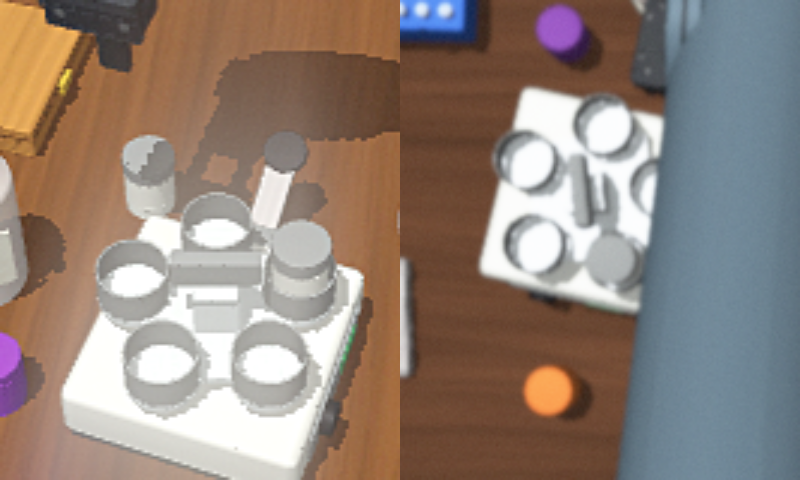

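Side view: pot C stands upright in its cup (crop 302,265), and pot A is unmoved at (148,175). I'll grasp A.

>>> drive_tool(offset=[[0, -0.15, -4], [0, 0, -4.5], [0, 0, -4.5], [0, 0, -3.5], [0, 0, -1.4], [0, 0, 0], [0, 0, 0], [0, 0, 0], [0, 0, 0], [0, 0, 0], [0, 0, 0], [0, 0, 0]], rot=[[0, 0, 0], [0, 0, 0], [0, 0, 0], [0, 0, 0], [0, 0, 0], [0, 0, 0], [0, 0, 0], [0, 0, 0], [0, 0, 0], [0, 0, 0], [0, 0, 0], [0, 0, 0]], gripper=[-1, -1, -1, -1, -1, -1, 1, 1, 1, 1, 1, 1])

```text
time_s: 24.85
position: [0.6687, 0.0077, 0.035]
eef_rot: [[-0.983, 0.182, 0.001], [0.182, 0.983, 0.0], [-0.0, 0.0, -1.0]]
contact_force: [-0.5, -1.0, 2.1]
finger_gap: 0.493
finger_force: 20.0
```

>>> drive_tool(offset=[[0, 0, 0], [0, 0, 0], [0, 0, 0], [0, 0, 0]], rot=[[0, 0, 0], [0, 0, 0], [0, 0, 0], [0, 0, 0]], gripper=[1, 1, 1, 1])

```text
time_s: 25.25
position: [0.6688, 0.0077, 0.035]
eef_rot: [[-0.983, 0.182, 0.001], [0.182, 0.983, 0.0], [-0.001, 0.0, -1.0]]
contact_force: [-0.1, 0.9, 4.4]
finger_gap: 0.483
finger_force: 20.0
```

>>> drive_tool(offset=[[0, 0, 2.5], [0, 0, 4.5], [0, 0, 4.5], [0, 0, 4.5], [-0.4, 3.75, 0], [-0.4, 3.75, 0], [-0.4, 3.75, 0], [-0.4, 3.75, 0], [0, 0, 0], [0, 0, 0], [0, 0, 0]], rot=[[0, 0, 0], [0, 0, 0], [0, 0, 0], [0, 0, 0], [0, 0, 0], [0, 0, 0], [0, 0, 0], [0, 0, 0], [0, 0, 0], [0, 0, 0], [0, 0, 0]], gripper=[1, 1, 1, 1, 1, 1, 1, 1, 1, 1, 1])

```text
time_s: 26.35
position: [0.6525, 0.1556, 0.1943]
eef_rot: [[-0.983, 0.184, -0.001], [0.184, 0.983, -0.002], [0.0, -0.002, -1.0]]
contact_force: [0.2, -1.1, -1.4]
finger_gap: 0.488
finger_force: 20.0
```

>>> drive_tool(offset=[[-0.1, 0.1, 0], [0, 0, -3], [0, 0, -1.2], [0, 0, 0], [0, 0, -0.8], [0, 0, -0.8], [0, 0, 0]], rot=[[0, 0, 0], [0, 0, 0], [0, 0, 0], [0, 0, 0], [0, 0, 0], [0, 0, 0], [0, 0, 0]], gripper=[1, 1, 1, 1, 1, 1, 1])

```text
time_s: 27.05
position: [0.651, 0.1584, 0.1359]
eef_rot: [[-0.983, 0.182, -0.001], [0.182, 0.983, -0.0], [0.001, -0.001, -1.0]]
contact_force: [-0.4, -0.3, -1.4]
finger_gap: 0.487
finger_force: 20.0
```

>>> drive_tool(offset=[[0.05, -0.05, -0.8], [0, 0, -0.8], [0, 0, -0.4], [0, 0, -0.2], [0, 0, -0.1], [0, 0, 0], [0, 0, 0], [0, 0, 0], [0, 0, 0], [0, 0, 2], [0, 0, 4], [0, 0, 4]], rot=[[0, 0, 0], [0, 0, 0], [0, 0, 0], [0, 0, 0], [0, 0, 0], [0, 0, 0], [0, 0, 0], [0, 0, 0], [0, 0, 0], [0, 0, 0], [0, 0, 0], [0, 0, 0]], gripper=[1, 1, 1, 1, 1, -0.4, -0.4, -0.4, -0.4, -0.4, -0.4, -0.4])

```text
time_s: 28.25
position: [0.6515, 0.1579, 0.2144]
eef_rot: [[-0.983, 0.182, -0.001], [0.182, 0.983, -0.001], [0.001, -0.001, -1.0]]
contact_force: [0.4, 0.5, 0.9]
finger_gap: 0.703
finger_force: 0.0
```

>>> drive_tool(offset=[[-0.6, -4.5, 0], [-0.6, -4.5, 0], [-0.6, -4.5, 0], [-0.6, -4.5, 0], [-0.6, -4.5, 0], [-0.6, -4.5, 0], [-0.6, -4.5, 0], [-0.6, -4.5, 0], [-0.6, -4.5, 0], [-0.6, -4.5, 0], [0, 0, 0], [0, 0, 0]], rot=[[0, 0, 6], [0, 0, 6], [0, 0, 6], [0, 0, 0], [0, 0, 0], [0, 0, 0], [0, 0, 0], [0, 0, 0], [0, 0, 0], [0, 0, 0], [0, 0, 0], [0, 0, 0]], gripper=[-1, -1, -1, -1, -1, -1, -1, -1, -1, -1, -1, -1])

```text
time_s: 29.45
position: [0.5915, -0.2933, 0.2138]
eef_rot: [[-0.992, -0.128, 0.0], [-0.128, 0.992, -0.0], [-0.0, -0.0, -1.0]]
contact_force: [0.3, 0.1, 0.3]
finger_gap: 0.994
finger_force: 0.0
```

```bash
python3 - <<'E'
from h import *
im={n:cams.capture(n) for n in("side","top")}
for n in im: cv2.imwrite(f"pics/{n}6.png",im[n])
print(readout.get_state()["position"])
for n in im: print(n,proj(n,[.5772,-.3926,.06]))
o=np.zeros((480,800,3),np.uint8)
o[:480,:400]=cv2.resize(im["side"][125:365,210:410],(400,480)); o[:,400:]=cv2.resize(im["top"][150:350,370:537],(400,480))
cv2.imwrite("pics/m6.png",o)
E
```

```text
[ 0.59263272 -0.29014919  0.21364269]
side [148.71922917 332.9792215 ]
top [234.75716549 503.18770962]
```

View pics/m6.png

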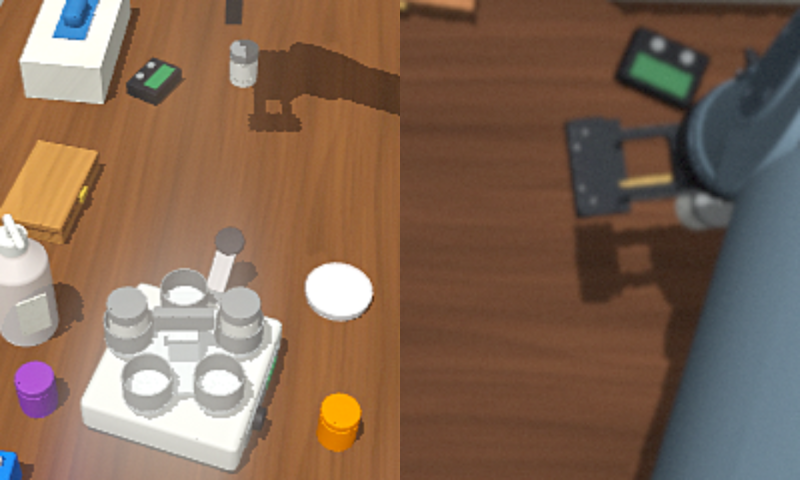

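Both pots A and C stand in cups (side crop 128,315 and 240,315). Pot B is unmoved at (244,60), so I'll grasp it.

>>> drive_tool(offset=[[-0.5, -3.4, 0], [-0.5, -3.4, 0], [-0.4, -3.3, 0], [0, 0, 0], [0, 0, -4], [0, 0, -4], [0, 0, 0], [0, 0, 0]], rot=[[0, 0, 0], [0, 0, 0], [0, 0, 0], [0, 0, 0], [0, 0, 0], [0, 0, 0], [0, 0, 0], [0, 0, 0]], gripper=[-1, -1, -1, -1, -1, -1, -1, -1])

```text
time_s: 30.35
position: [0.5789, -0.3911, 0.134]
eef_rot: [[-0.991, -0.133, -0.0], [-0.133, 0.991, 0.001], [0.0, 0.001, -1.0]]
contact_force: [0.1, 0.1, 0.1]
finger_gap: 1.005
finger_force: 0.0
```

>>> drive_tool(offset=[[-0.1, -0.1, -4], [0, 0, -4], [0, 0, -1.9], [0, 0, 0], [0, 0, 0], [0, 0, 0], [0, 0, 0], [0, 0, 0], [0, 0, 0], [0, 0, 0], [0, 0, 0], [0, 0, 0]], rot=[[0, 0, 0], [0, 0, 0], [0, 0, 0], [0, 0, 0], [0, 0, 0], [0, 0, 0], [0, 0, 0], [0, 0, 0], [0, 0, 0], [0, 0, 0], [0, 0, 0], [0, 0, 0]], gripper=[-1, -1, -1, -1, 1, 1, 1, 1, 1, 1, 1, 1])

```text
time_s: 31.55
position: [0.5772, -0.3941, 0.035]
eef_rot: [[-0.991, -0.131, 0.0], [-0.131, 0.991, -0.0], [-0.0, -0.0, -1.0]]
contact_force: [-0.1, 0.9, 2.7]
finger_gap: 0.491
finger_force: 20.0
```

>>> drive_tool(offset=[[0, 0, 0], [0, 0, 0], [0, 0, 2.5], [0, 0, 4.5], [0, 0, 4.5], [0, 0, 4.5], [0.2, 4.5, 0], [0.2, 4.5, 0], [0.2, 4.5, 0], [0.2, 4.5, 0], [0.2, 4.5, 0], [0.2, 4.5, 0]], rot=[[0, 0, 0], [0, 0, 0], [0, 0, 0], [0, 0, 0], [0, 0, 0], [0, 0, 0], [0, 0, 0], [0, 0, 0], [0, 0, 0], [0, 0, 0], [0, 0, 0], [0, 0, 0]], gripper=[1, 1, 1, 1, 1, 1, 1, 1, 1, 1, 1, 1])

```text
time_s: 32.75
position: [0.5884, -0.122, 0.1943]
eef_rot: [[-0.991, -0.131, -0.001], [-0.131, 0.991, 0.0], [0.001, 0.0, -1.0]]
contact_force: [0.3, -0.1, -0.6]
finger_gap: 0.49
finger_force: 20.0
```

Now to cup0 (0.597, 0.1056).

>>> drive_tool(offset=[[0.15, 4.5, 0], [0.15, 4.5, 0], [0.15, 4.5, 0], [0.15, 4.5, 0], [0.15, 4.6, 0], [0, 0, 0], [0, 0, 0], [0, 0, 0]], rot=[[0, 0, 0], [0, 0, 0], [0, 0, 0], [0, 0, 0], [0, 0, 0], [0, 0, 0], [0, 0, 0], [0, 0, 0]], gripper=[1, 1, 1, 1, 1, 1, 1, 1])

```text
time_s: 33.55
position: [0.5963, 0.1002, 0.1944]
eef_rot: [[-0.992, -0.129, -0.001], [-0.129, 0.992, -0.001], [0.001, -0.001, -1.0]]
contact_force: [-1.1, -0.2, -0.1]
finger_gap: 0.493
finger_force: 20.0
```

>>> drive_tool(offset=[[0.05, 0.15, 0], [0, 0, -3], [0, 0, -1.2], [0, 0, 0], [0, 0, 0]], rot=[[0, 0, 0], [0, 0, 0], [0, 0, 0], [0, 0, 0], [0, 0, 0]], gripper=[1, 1, 1, 1, 1])

```text
time_s: 34.05
position: [0.5972, 0.103, 0.153]
eef_rot: [[-0.992, -0.13, -0.0], [-0.13, 0.992, -0.0], [0.0, -0.0, -1.0]]
contact_force: [0.5, 0.0, -0.1]
finger_gap: 0.491
finger_force: 20.0
```

>>> drive_tool(offset=[[0, 0.2, 0], [0, 0, -0.9], [0, 0, -0.9], [0, 0, 0]], rot=[[0, 0, 0], [0, 0, 0], [0, 0, 0], [0, 0, 0]], gripper=[1, 1, 1, 1])

```text
time_s: 34.45
position: [0.5959, 0.1054, 0.1332]
eef_rot: [[-0.991, -0.131, -0.002], [-0.131, 0.991, -0.001], [0.003, -0.0, -1.0]]
contact_force: [1.5, 0.1, -0.3]
finger_gap: 0.491
finger_force: 20.0
```

>>> drive_tool(offset=[[0, 0, -0.8], [0, 0, -0.7], [0, 0, -0.4], [0, 0, -0.1], [0, 0, 0], [0, 0, 0], [0, 0, 0], [0, 0, 0], [0, 0, 0], [0, 0, 2], [0, 0, 4], [0, 0, 4]], rot=[[0, 0, 0], [0, 0, 0], [0, 0, 0], [0, 0, 0], [0, 0, 0], [0, 0, 0], [0, 0, 0], [0, 0, 0], [0, 0, 0], [0, 0, 0], [0, 0, 0], [0, 0, 0]], gripper=[1, 1, 1, 1, 1, -0.4, -0.4, -0.4, -0.4, -0.4, -0.4, -0.4])

```text
time_s: 35.65
position: [0.5965, 0.1055, 0.2155]
eef_rot: [[-0.991, -0.131, -0.001], [-0.131, 0.991, -0.0], [0.001, -0.0, -1.0]]
contact_force: [0.7, 0.2, 0.3]
finger_gap: 0.697
finger_force: 0.0
```

```bash
python3 - <<'E'
from h import *
im={n:cams.capture(n) for n in("side","top")}
for n in im: cv2.imwrite(f"pics/{n}7.png",im[n])
print(np.round(readout.get_state()["qpos"],2))
E
```

```text
[-0.36  0.48  0.16  1.68 -0.09  0.97  1.53]
```

>>> drive_tool(offset=[[-0.4, -3, 0], [-0.8, -3, 0], [-1, -3, 0], [-1.8, -0.5, 0], [0, 0, 0], [0, 0, 0]], rot=[[0, 0, -8], [0, 0, -8], [0, 0, -8], [0, 0, -8], [0, 0, -8], [0, 0, -8]], gripper=[1, 1, 1, 1, 1, 1])

```text
time_s: 36.35
position: [0.5564, 0.0101, 0.2145]
eef_rot: [[-0.756, 0.654, -0.0], [0.654, 0.756, 0.0], [0.0, -0.0, -1.0]]
contact_force: [0.1, 0.2, 0.1]
finger_gap: 0.177
finger_force: 0.0
```

```bash
python3 - <<'E'
from h import *
print(np.round(readout.get_state()["qpos"],2))
s=cv2.imread("pics/side7.png"); cv2.imwrite("pics/m7.png",cv2.resize(s[210:360,240:400],(640,600)))
E
```

```text
[-0.38  0.42  0.37  1.83 -0.19  0.92  0.93]
```

View pics/m7.png

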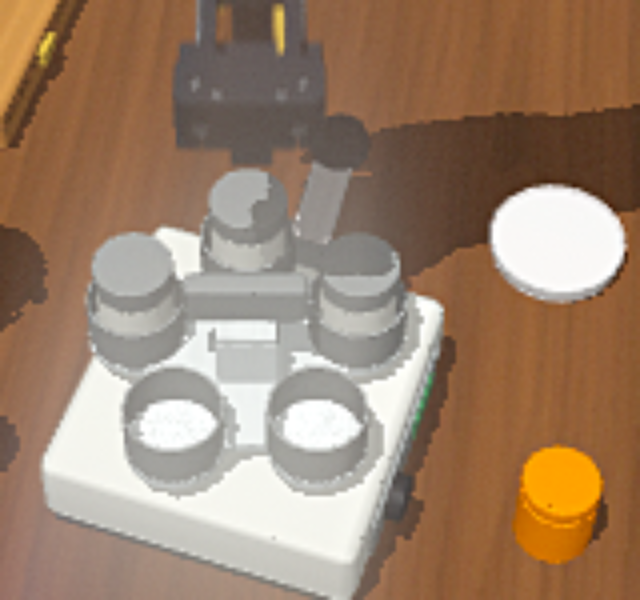

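All three pots stand upright in cups. Now I'll turn the gripper body clear of the carrier and go above the pad.

>>> drive_tool(offset=[[0, -0.3, 0], [0, 0, 0], [0, 0, 0], [0, 0, 0], [0, 0, 0], [0, 0, -4], [0, 0, -4], [0, 0, -2.5], [0, 0, 0], [0, 0, 0]], rot=[[0, 0, -7.6], [0, 0, -7.6], [0, 0, -7.6], [0, 0, -7.6], [0, 0, -7.6], [0, 0, 0], [0, 0, 0], [0, 0, 0], [0, 0, 0], [0, 0, 0]], gripper=[1, 1, 1, 1, 1, 1, 1, 1, 1, 1])

```text
time_s: 37.35
position: [0.5571, 0.0073, 0.11]
eef_rot: [[-0.2, 0.98, -0.0], [0.98, 0.2, -0.0], [-0.0, -0.0, -1.0]]
contact_force: [0.0, -0.4, 1.1]
finger_gap: 0.005
finger_force: 0.0
```

>>> drive_tool(offset=[[0, 0, -1.5], [0, 0, -1], [0, -0.1, -1], [0, -0.1, -1], [0, -0.1, -1], [0, 0, 0]], rot=[[0, 0, 0], [0, 0, 0], [0, 0, 0], [0, 0, 0], [0, 0, 0], [0, 0, 0]], gripper=[1, 1, 1, 1, 1, 1])

```text
time_s: 37.95
position: [0.5567, 0.004, 0.0541]
eef_rot: [[-0.199, 0.98, -0.001], [0.98, 0.199, -0.0], [-0.0, -0.001, -1.0]]
contact_force: [-0.4, 0.3, -0.3]
finger_gap: 0.005
finger_force: 0.0
```

```bash
python3 - <<'E'
from h import *
s=cams.capture("side"); cv2.imwrite("pics/m8.png",cv2.resize(s[190:310,270:400],(650,600)))
print([ (d["p"],d["pixel"]) for d in spotter.place_of("side","lever_pad")],proj("side",[.556,.011,.086]),proj("side",[.555,.006,.043]))
print(readout.get_state()["contact_force"])
E
```

```text
[(0.63, [254.9, 323.1]), (0.21, [318.6, 320.2])] [244.32860987 325.6971858 ] [254.33341355 325.81393068]
[-0.25193749  0.40298285  0.64964712]
```

View pics/m8.png

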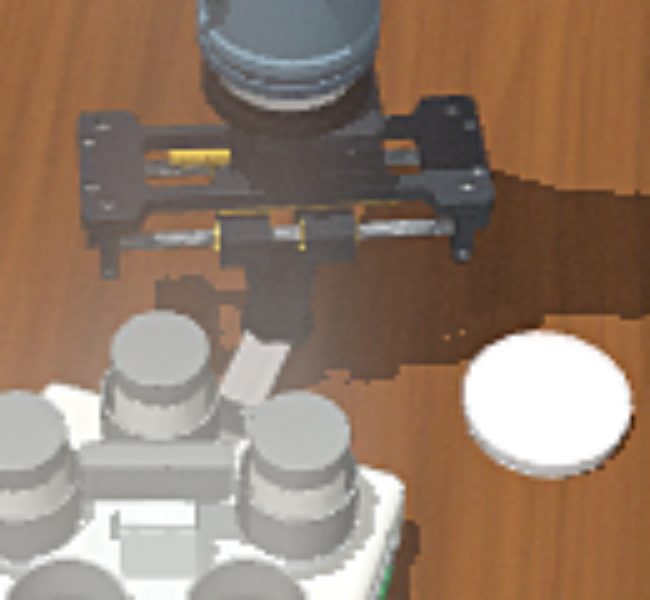

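The pad sits at row 255, the down position, so the lever has snapped. I'll confirm with a light push, then withdraw upward.

>>> drive_tool(offset=[[0, 0, -0.6], [0, 0, -0.4], [0, 0, -0.2], [0, 0, 0], [0, 0, 3], [0, 0, 4], [0, 0, 4], [0, 0, 4], [-1, -4.5, 0], [-1, -4.5, 0], [-1, -4.5, 0], [0, 0, 0]], rot=[[0, 0, 0], [0, 0, 0], [0, 0, 0], [0, 0, 0], [0, 0, 0], [0, 0, 0], [0, 0, 0], [0, 0, 0], [0, 0, 0], [0, 0, 0], [0, 0, 0], [0, 0, 0]], gripper=[1, 1, 1, 1, 1, 1, 1, 1, 1, 1, 1, 1])

```text
time_s: 39.25
position: [0.5248, -0.1378, 0.1933]
eef_rot: [[-0.19, 0.982, 0.0], [0.982, 0.19, -0.003], [-0.003, -0.0, -1.0]]
contact_force: [0.3, 0.2, 0.6]
finger_gap: 0.007
finger_force: 0.0
```

```bash
python3 - <<'E'
from h import *
s=cams.capture("side"); cv2.imwrite("pics/m9.png",cv2.resize(s[200:470,200:420],(489,600)))
print([ (d["p"],d["pixel"]) for d in spotter.place_of("side","lever_pad")])
E
```

```text
[(0.66, [318.3, 300.2]), (0.49, [257.2, 323.3])]
```

View pics/m9.png

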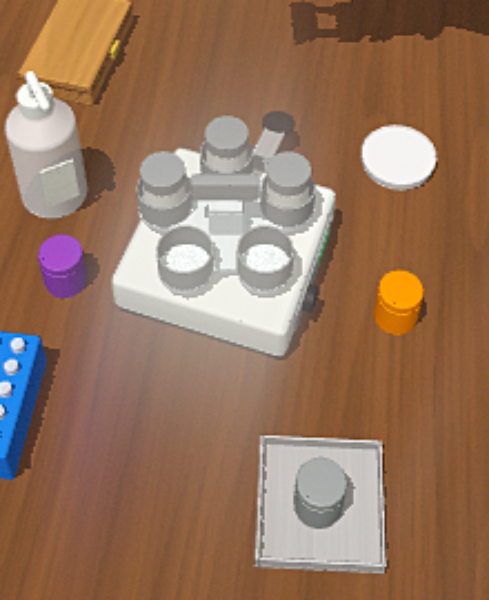

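The lever pad stays down at (col 325, row 255), the three pots are in cups, and the cap is in the tray. I'm handing in.

```bash
python3 -c "
from h import *
print(job.finish_job())"
```

```text
the job is handed in; nothing more can be done
None
```

The job is handed in, but no verdict came back. The last picture shows the cap upright in the tray, the carrier home on the shaft, all three pots in cups and the lever held down.

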